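Square a copper bar in the stops of a marking-out plate

ROBOT

A 6-joint arm with a two-finger parallel gripper is mounted at the origin on the work surface. World frame = base frame: x ahead of the robot, y to its left, z up, the work surface at z = 0. Lengths are in mm, angles in rad, forces in N, time in s.
With the tool pointing down it reaches from about 325 to 900 mm from the base axis. Payload 6.1 kg.
Tool frame: the origin (TCP) lies midway between the tips of the shut fingers; the grasp point (between the pads) lies 19 mm behind it; z points along the fingers, y is the line along which they close (so a half turn about z gives the same grasp; the last joint's range is limited). The gripper opens to 87 mm and grips with 3 to 60 N. Pads are 19 mm wide; open, the fingers measure 117 mm over their backs; the gripper's body (75 mm by 190 mm) begins 51 mm behind the grasp point.
Start: joints at [-1.271, 0.22, 1.526, -0, 1.395, -0.126], TCP at [258.148, -569.188, 222.538] pointing down, gripper open.
Joint ranges: [-2.98, 2.98], [-0.91, 2.08], [0.09, 2.57], [-1.24, 4.39], [0.2, 2.65], [-2.68, 2.68]. Speed limits (rad/s): [2.57, 2.57, 3.01, 3.14, 3.14, 3.14].

INTERFACE

Orientations are given as [roll, pitch, yaw] about the fixed x, y, z axes, in that order (R = Rz(yaw) Ry(pitch) Rx(roll)).
In Python, from bench import env gives the robot as it stands.
- The arm moves only by the shell command python3 -m crank 'ROWS' [OPENING] [FORCE]. ROWS is JSON, a list of rows, each an object with "offset": the shift along the tool's x, y, z scaled (see below), a list of three; "dr": the turn, a rotation vector about the tool's x, y, z scaled (see below), a list of three. A call has 1 to 8 rows; each row shifts and turns the commanded pose from where the row before left it, along the tool's axes as they then stand; what a row does not reach is not made up. The controller multiplies each number of a shift by 10 cm and each number of a turn by 360 degrees. A row lasts 1/8 s, in which the tool goes at most 62.5 mm and 10.7 degrees, less where a joint would pass 70% of its speed; a pose out of reach is approached as far as the arm can. A call with a number of a shift or a turn outside -1 to 1 is refused whole. A call with a gripper value outside its range is refused whole. OPENING is the opening, from -1 (shut) to 1 (fully open), set as the call begins (- or left out, the last holds). The fingers move at their own pace and stop on an object; FORCE is the grip in N (left out, the last holds). Time passes only in rows, so rows that do not move let the fingers close. It gives the time, the measured TCP pose, the force, the opening and the grip force at its end, in the units of the state.
- env.observe(): the state, without advancing time (a new reading comes with each control period).
- env.capture(name): name is "scene" or "top" or "wrist"; returns the picture (480x640x3 uint8, blue, green, red); there is no depth.
- env.get_calibration(name): a dict with "fx", "fy", "cx", "cy" (pixels), "R" (3x3) and "t" (3): a world point X has camera coordinates R X + t; the wrist camera has in their place "hand_eye" (4x4, takes a point from camera to tool coordinates, whose origin is the TCP and whose axes are the flange's). Camera axes: x right, y down, z forward; pixel columns grow to the right and rows downward; lengths in mm; the calibration is good to about 2 mm. A picture is of the moment at which its call begins: read the wrist's pose just before it. get_calibration takes no time and is no camera call.
- env.hand_in(): hands the job in; it is judged then, once.
The state is a dict: "time": time; "joint_positions": joint angles; "dq": joint speeds; "joint_torque": joint torques, N m; "ee_pos": TCP position; "ee_rot": TCP orientation; "ft_force": force on the tool from outside, world axes, zero at the start; "torque": the same for the moment, N m; "finger_gap": finger opening in mm; "gripper_force": force on a finger pad.
Only numpy, scipy, OpenCV 4.12 (cv2) and the standard library are available. Lean on these libraries where they do the work, as an engineer would, in place of code of your own. Each camera call takes 0.05 s, during which the arm holds its last target. There are 200 camera calls.

TASK

Using only pushes of the fingers, push the long copper bar over the steel plate until its long side lies flush along the fence. Then push the keeper (the sliding block with the upright post) along the fence until the bar is held snugly end to end, with no play left, between the end stop and the keeper and still flush along the fence. Never pick the bar up or tip it, and leave everything else on the bench where it is.

Things in the scene. Friction and masses are not known exactly. Their poses are not given: they have to be found in the camera images.
- jig: Dark steel plate fixed on the bench, 235 (x) by 330 (y) by 15 mm thick; origin at bench height (z = 0), its top 15 mm up. In its own frame it spans x -120..115, y -200..130 mm; its x points to the fence, its y to the end stop. The bar is home with its centre at x = +72, y = +45 mm, its length along y. Place and yaw change between runs
- fence (a point): Middle of the top edge of the fence's working face (axes as the plate's). The fence is a bright steel bar, 25 mm wide and 18 mm high above the plate, fixed along the plate's whole far (+x) edge; its working face is the plane plate x = +90 mm, facing -x. This point is at plate x +90, y -35 mm, 33 mm above the bench
- end_stop (a point): Point on the top edge of the end stop's working face (plate x +72, y +100 mm, 33 mm above the bench; axes as the plate's). The end stop is a bright steel block, 18 mm high above the plate, at the fence's left (+y) end, plate x 20..90, y 100..130 mm; its working face is the plane plate y = +100 mm, facing -y
- bar: The long flat copper bar lying loose on the plate, 36 (x) by 110 (y, its length) by 22 mm high, about 0.77 kg; origin at the centre of its underside. It starts clear of the fence and end stop, up to about 20 degrees askew to the fence
- keeper (a joint): Travel q in m of the keeper, a bright steel block (32 in x, 30 in y, 22 mm high) guided along the fence, growing towards the end stop (plate +y). It starts at 0 to 0.02. Its pushing face is at plate y = -0.130 + q, its centre at plate x +0.072, y -0.145 + q. With the bar home they touch at q = 0.120. About 2 N of friction; it stays where left and can push the bar ahead of it
- keeper_post (a point): Top centre of the keeper's dark upright post: a round pin 14 mm in diameter and 30 mm tall standing on the middle of the block, its foot 37 mm and its top 67 mm above the bench, higher than bar and fence
- offcut: Short copper block, 36 by 45 by 22 mm high, on the plate's near right part: not to be moved; origin at the centre of its underside
- spool: Small aluminium spool standing on the plate's near left corner, 42 mm in diameter, 30 mm high: not to be moved; origin at the centre of its underside
- tube: Upright copper tube, 70 mm in diameter, 110 mm high, on the bench at the left: not to be moved
- hammer: Hammer lying on the bench at the right: not to be moved
- screwdriver: Screwdriver lying on the bench at the near left: not to be moved
- fluxjar: Glass jar with a steel lid, 60 mm in diameter, 75 mm high, on the bench at the far left: not to be moved
- tin: Plain tin, 72 mm in diameter, 60 mm high, on the bench at the near right: not to be moved
Mind the look-alikes: they are no part of the job. Of the things shaped like the bar, the copper one is meant.

How it is judged (in metres and radians):
On the way:
1. the bar lies flush along the fence, the keeper not yet pushed up (x of bar in the frame of jig above 0.069 m and angle between the y axis of bar and the y axis of jig, either way round below 0.03 rad and height (world z) of bar below 0.02 m and value of joint keeper below 0.06 m), for 0.2 s.
At the end, for the whole second after the job is handed in: The bar lies on the plate with its long side within 3 mm of the fence and within 0.03 rad of parallel to it, its end within 4 mm of the end stop, and the keeper is slid to at least 0.116 (0.120 leaves no play), all at rest (x of bar in the frame of jig above 0.069 m and angle between the y axis of bar and the y axis of jig, either way round below 0.03 rad and height (world z) of bar below 0.02 m and y of bar in the frame of jig above 0.041 m and value of joint keeper above 0.116 m and linear speed of bar below 0.01 m/s and velocity of joint keeper below 0.01 m/s); the robot touches nothing.
It fails at once if the bar is lifted off the plate or tipped (height (world z) of bar above 0.023 m or angle between bar's own z axis and vertical above 0.15 rad).
It fails at once if another thing on the bench is moved by more than 20 mm (distance of any of offcut, spool, tube, hammer, screwdriver, fluxjar, tin from where it was at the start of the episode above 0.02 m).
It also fails if it takes over 54 s, if anything falls off the work surface, if the arm or the gripper's body presses on something with over 40 N, if the wrist force passes 120 N, or if a joint passes its speed limit or range.

## Working session

There is one attempt and no reset: what is moved stays moved. The work goes in short steps, Python scripts to look and compute and a shell command to move; the robot and the scene stay as the last step left them, time stands still between calls to the robot, and variables do not carry over. Pictures are saved under pics/ and viewed, at most 10 in all, crops included, and the job is handed in when it is done.

```bash
mkdir -p pics; ls; python3 - <<'E'
from bench import env
import cv2,json
for n in("scene","top"):
    cv2.imwrite(f"pics/{n}0.png",env.capture(n)); c=env.get_calibration(n); print(n,{k:(v.tolist() if hasattr(v,'tolist') else v) for k,v in c.items()})
print(env.observe())
E
```

```text
pics
scene {'fx': 451.44887803062386, 'fy': 451.44887803062386, 'cx': 325.15049822644426, 'cy': 241.52459761407977, 'R': [[0.8009049262478208, 0.5985981249062328, -0.015217883253413549], [0.3394381350016689, -0.4748003808966099, -0.81200144753998], [-0.4932880006837397, 0.6451704295449195, -0.5834569951781042]], 't': [-455.4713274330599, -137.49732628821533, 1415.3296372661257]}
top {'fx': 531.9809196700475, 'fy': 531.9809196700475, 'cx': 322.7103746085667, 'cy': 233.7929093400234, 'R': [[0.003795169261001196, -0.9999927958028111, -7.094193160686741e-05], [-0.9835090109425026, -0.0037197821821868962, -0.18082087439069874], [0.18081930783293065, 0.0007560178532239443, -0.9835160427526465]], 't': [-13.324577726345424, 563.7585504684255, 1175.0106200462267]}
{'time': 0.1, 'joint_positions': array([-1.27108094e+00,  2.21179973e-01,  1.52746844e+00, -2.87677188e-05,
        1.39473443e+00, -1.26076231e-01]), 'dq': array([-0.00018357, -0.00215855, -0.00273622, -0.00075533, -0.00029382,
        0.00037934]), 'joint_torque': array([ 4.27643718e-04, -4.95951211e+01, -3.88515937e+01,  7.00953067e-02,
        5.15774509e-02, -6.19824004e-05]), 'ee_pos': array([ 257.98541256, -568.65450012,  221.54136175]), 'ee_rot': array([-3.13981311e+00, -1.97014109e-04,  4.25796509e-01]), 'ft_force': array([ 0.50834973,  0.72627624, -0.35304738]), 'torque': array([ 0.00859133, -0.01702562, -0.04877279]), 'gripper_force': 0.0, 'finger_gap': 86.84712083657863}
```

View pics/top0.png

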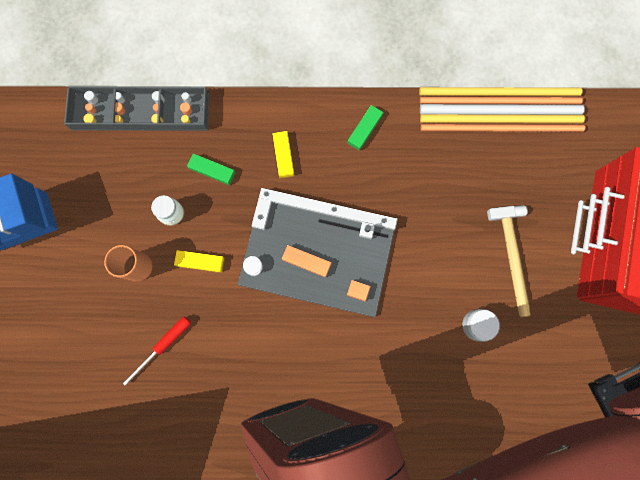

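View pics/scene0.png

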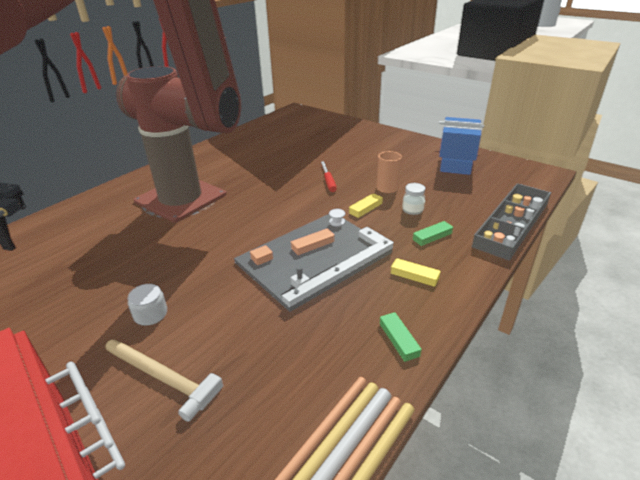

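The top view shows the plate with corners near (262,188), (397,218), (378,316) and (239,285). The bar is at (306,261), keeper at (367,230), offcut at (359,290) and spool at (252,266). The scene view shows the same layout. I'll enlarge both.

```bash
python3 - <<'E'
import cv2
a=cv2.imread("pics/top0.png")[180:325,230:405]; cv2.imwrite("pics/topc.png",cv2.resize(a,None,fx=4,fy=4,interpolation=cv2.INTER_CUBIC))
a=cv2.imread("pics/scene0.png")[200:310,230:400]; cv2.imwrite("pics/scenec.png",cv2.resize(a,None,fx=4,fy=4,interpolation=cv2.INTER_CUBIC))
E
```

```text
(no output)
```

View pics/topc.png

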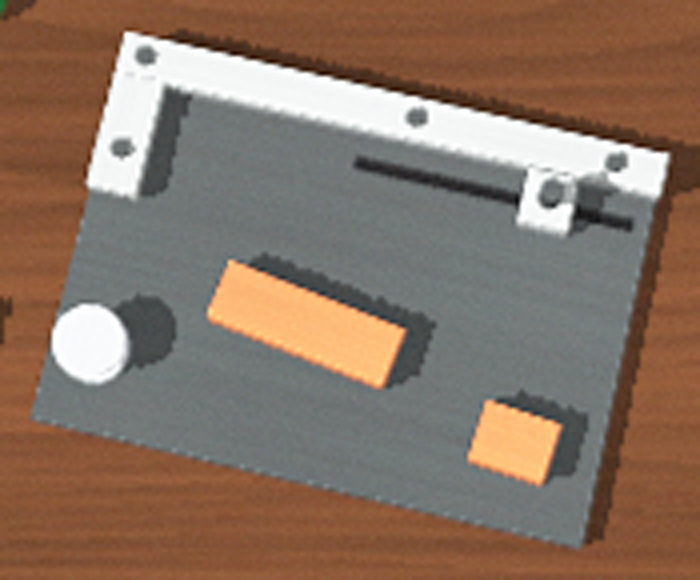

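View pics/scenec.png

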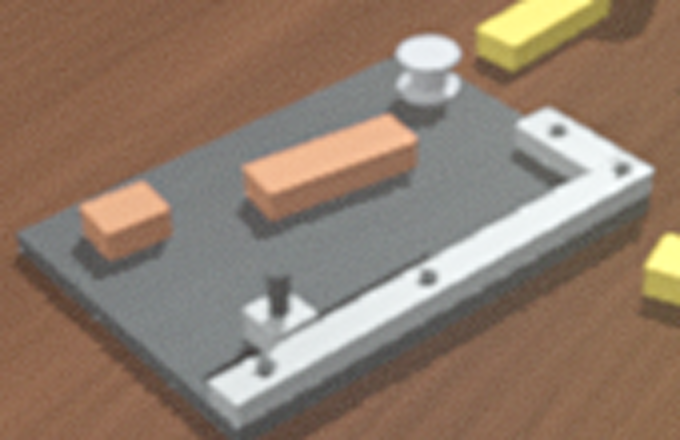

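The top crop shows the fence's outer edge from (126,32) to (669,154). The bar's corners are at (230,261), (406,328), (384,388) and (207,318), and the post top is near (552,190). The scene crop shows the bar's corners at (417,146), (267,192), (245,168) and (390,116), and the post top at (278,277). Next I triangulate these and fit the jig pose.

```bash
cat > h.py <<'E'
from bench import env
import numpy as np, cv2
from scipy.optimize import least_squares
def cal(n):
    c=env.get_calibration(n); K=np.array([[c["fx"],0,c["cx"]],[0,c["fy"],c["cy"]],[0,0,1.]])
    return K,np.array(c["R"]),np.array(c["t"]).reshape(3)
C={n:cal(n) for n in("top","scene")}
def proj(n,X):
    K,R,t=C[n]; p=(K@(R@np.atleast_2d(X).T+t[:,None])).T; return p[:,:2]/p[:,2:]
def tri(a,b):
    P=[C[n][0]@np.c_[C[n][1],C[n][2]] for n in("top","scene")]
    X=cv2.triangulatePoints(*P,np.float64(a).T,np.float64(b).T); return (X[:3]/X[3]).T
def ray(n,uv,z):
    K,R,t=C[n]; c=-R.T@t; d=R.T@np.linalg.inv(K)@np.r_[uv,1]; return c+d*(z-c[2])/d[2]
ft=lambda p:np.array(p,float)/4+[230-.375,180-.375]
fs=lambda p:np.array(p,float)/4+[230-.375,200-.375]
def W(j,p): # jig(x,y,yaw) plate pts -> world
    p=np.atleast_2d(p).astype(float); c,s=np.cos(j[2]),np.sin(j[2])
    return np.c_[j[0]+c*p[:,0]-s*p[:,1],j[1]+s*p[:,0]+c*p[:,1],p[:,2]]
def toplate(j,X):
    c,s=np.cos(j[2]),np.sin(j[2]); d=np.atleast_2d(X)[:,:2]-j[:2]; return np.c_[d@[c,s],d@[-s,c]]
E
python3 - <<'E'
from h import *
pl=np.array([(115,130,33),(115,-200,33),(90,-200,33),(20,100,33),(90,100,33),(20,130,33),(-120,-200,15),(-120,130,15)])
T=ft([(126,32),(669,154),(660,198),(137,198),(165,88),(88,187),(582,546),(33,419)])
S=fs([(652,172),(238,412),(208,382),(515,126),(586,170),(548,108),(20,237)])
print("tri jig",tri(T[:7],S).round(1).tolist())
bt=ft([(230,261),(406,328),(384,388),(207,318)]); bs=fs([(417,146),(267,192),(245,168),(390,116)])
X=tri(bt,bs); print("tri bar",X.round(1).tolist())
pt=tri(ft([(552,190)]),fs([(278,277)])); print("post",pt.round(1))
f=lambda j:np.r_[(proj("top",W(j,pl))-T).ravel(),(proj("scene",W(j,pl[:7]))-S).ravel()]
r=least_squares(f,[600,0,-.2],x_scale=[10,10,.1],loss="soft_l1"); j=r.x;print("jig",j,"res",f(j).round(1).tolist())
np.save("jig.npy",j)
bl=np.array([(18,55,37),(18,-55,37),(-18,-55,37),(-18,55,37)])
g=lambda b:np.r_[(proj("top",W(b,bl))-bt).ravel(),(proj("scene",W(b,bl))-bs).ravel()]
b=least_squares(g,[550,0,-.3],x_scale=[10,10,.1]);print("bar",b.x,np.abs(b.fun).max(),"in plate",toplate(j,b.x[:2]),b.x[2]-j[2]); np.save("bar.npy",b.x)
print("post plate",toplate(j,pt))
print("offcut,spool plate",toplate(j,ray("top",ft((514,442)),37)),toplate(j,ray("top",ft((90,343)),45)))
E
```

```text
tri jig [[679.8, 136.7, 30.9], [607.3, -185.0, 29.1], [580.3, -178.7, 31.9], [579.7, 128.3, 31.1], [645.3, 112.7, 32.2], [586.4, 157.4, 31.9], [379.1, -131.6, 12.0]]
tri bar [[541.6, 72.5, 31.6], [501.4, -30.3, 39.1], [468.3, -16.5, 35.1], [508.4, 85.8, 34.6]]
post [[ 578.7 -113.1   62.2]]
jig [ 5.38382713e+02  3.48443374e+01 -2.20125872e-01] res [-0.4, -0.3, -0.1, -0.7, 0.1, -1.5, -0.5, -0.8, -0.4, -1.6, -0.7, -0.9, 0.5, 0.0, -0.6, 0.0, -0.9, -0.6, -1.3, -1.1, -0.7, 0.5, -1.1, -0.3, 0.3, 0.2, -1.2, -0.0, -2.5, -0.6]
bar [ 5.05132550e+02  2.74235993e+01 -3.79964380e-01] 1.5292345112283101 in plate [[-30.82749933 -14.50193034]] -0.15983850822280965
post plate [[  71.62782401 -135.5511392 ]]
offcut,spool plate [[ -72.3589     -146.90248732]] [[-71.70484667 102.32554096]]
```

```bash
cat >> h.py <<'E'
def where():
    j=np.load("jig.npy"); s=env.observe()
    print("t",s["time"],"plate",toplate(j,s["ee_pos"]).round(1),"z",s["ee_pos"][2].round(1),"rot rel",(s["ee_rot"]-[0,0,j[2]]).round(3),"F",s["ft_force"].round(1),"gap",s["finger_gap"])
E
python3 -m crank '[{"offset":[0,0,0],"dr":[0,0,0.0257]},{"offset":[0,0,0],"dr":[0,0,0.0257]},{"offset":[0,0,0],"dr":[0,0,0.0257]},{"offset":[0,0,0],"dr":[0,0,0.0257]},{"offset":[0.053,-0.53,0],"dr":[0,0,0]},{"offset":[0.053,-0.53,0],"dr":[0,0,0]},{"offset":[0.053,-0.53,0],"dr":[0,0,0]},{"offset":[0.053,-0.53,0],"dr":[0,0,0]}]' 0.38 20
python3 -c "from h import *;where()"
```

```text
time: 1.1
ee_pos: [325.3, -365.1, 222.0]
ee_rot: [-3.141, 0.0, -0.221]
ft_force: [0.4, 0.1, 0.1]
finger_gap: 60.1
gripper_force: 0.0
t 1.1 plate [[-120.6 -436.8]] z 222.0 rot rel [-3.141  0.    -0.   ] F [0.4 0.1 0.1] gap 60.085600413077884
```

```bash

python3 -m crank '[{"offset":[0.053,-0.528,0],"dr":[0,0,0]},{"offset":[0.053,-0.528,0],"dr":[0,0,0]},{"offset":[0.053,-0.528,0],"dr":[0,0,0]},{"offset":[0.053,-0.528,0],"dr":[0,0,0]},{"offset":[0.053,-0.528,0],"dr":[0,0,0]},{"offset":[0.053,-0.528,0],"dr":[0,0,0]},{"offset":[0.053,-0.528,0],"dr":[0,0,0]},{"offset":[0.053,-0.528,0],"dr":[0,0,0]}]'
python3 -c "from h import *;where()"
```

```text
time: 2.1
ee_pos: [458.8, 37.8, 222.4]
ee_rot: [3.141, -0.0, -0.22]
ft_force: [0.4, 0.2, 0.1]
finger_gap: 60.3
gripper_force: 0.0
t 2.1 plate [[-78.3 -14.5]] z 222.4 rot rel [ 3.141 -0.     0.   ] F [0.4 0.2 0.1] gap 60.31660244448839
```

```bash

python3 -m crank '[{"offset":[0,0,0.4],"dr":[0,0,0]},{"offset":[0,0,0.4],"dr":[0,0,0]},{"offset":[0,0,0.4],"dr":[0,0,0]},{"offset":[0,0,0.4],"dr":[0,0,0]},{"offset":[0,0,0.2],"dr":[0,0,0]},{"offset":[0,0,0.17],"dr":[0,0,0]},{"offset":[0,0,0],"dr":[0,0,0]}]'
python3 - <<'E'
from h import *
where(); a=env.capture("top")[180:325,230:405]; cv2.imwrite("pics/topd.png",cv2.resize(a,None,fx=4,fy=4,interpolation=cv2.INTER_CUBIC))
E
```

```text
time: 2.98
ee_pos: [456.9, 36.2, 23.9]
ee_rot: [3.141, 0.004, -0.22]
ft_force: [-0.3, 0.5, -0.2]
finger_gap: 60.2
gripper_force: 0.0
t 2.975 plate [[-79.8 -16.5]] z 23.9 rot rel [ 3.141  0.004 -0.   ] F [-0.3  0.5 -0.2] gap 60.24075123821447
```

View pics/topd.png

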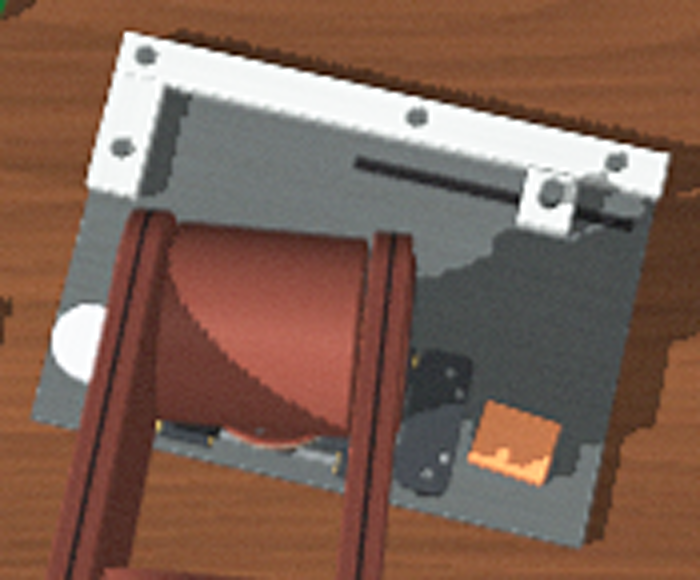

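The arm hides the bar, but the spool and offcut are undisturbed and there's no contact force. I'll push gently towards the fence.

```bash

python3 -m crank '[{"offset":[0.1,0,0],"dr":[0,0,0]},{"offset":[0.1,0,0],"dr":[0,0,0]},{"offset":[0.1,0,0],"dr":[0,0,0]},{"offset":[0.1,0,0],"dr":[0,0,0]},{"offset":[0.1,0,0],"dr":[0,0,0]},{"offset":[0.1,0,0],"dr":[0,0,0]},{"offset":[0.1,0,0],"dr":[0,0,0]},{"offset":[0.1,0,0],"dr":[0,0,0]}]'
python3 -c "from h import *;where()"
python3 -m crank '[{"offset":[0.07,0,0],"dr":[0,0,0]},{"offset":[0.07,0,0],"dr":[0,0,0]},{"offset":[0.07,0,0],"dr":[0,0,0]},{"offset":[0.07,0,0],"dr":[0,0,0]},{"offset":[0.05,0,0],"dr":[0,0,0]},{"offset":[0.05,0,0],"dr":[0,0,0]}]'
python3 -c "from h import *;where()"
```

```text
time: 4.03
ee_pos: [536.3, 18.8, 25.8]
ee_rot: [-3.141, 0.003, -0.22]
ft_force: [-7.9, 1.8, 7.0]
finger_gap: 60.0
gripper_force: 3.9
t 4.025 plate [[  1.5 -16.1]] z 25.8 rot rel [-3.141e+00  3.000e-03  0.000e+00] F [-7.9  1.8  7. ] gap 60.03143747175446
time: 4.78
ee_pos: [573.3, 10.6, 25.7]
ee_rot: [-3.141, 0.003, -0.22]
ft_force: [-7.4, 1.5, 6.1]
finger_gap: 60.0
gripper_force: 3.8
t 4.775 plate [[ 39.4 -16.1]] z 25.7 rot rel [-3.141e+00  3.000e-03  0.000e+00] F [-7.4  1.5  6.1] gap 60.03721482179062
```

```bash

python3 -m crank '[{"offset":[0.03,0,0],"dr":[0,0,0]},{"offset":[0.03,0,0],"dr":[0,0,0]},{"offset":[0,0,0],"dr":[0,0,0]}]'
python3 -c "from h import *;where()"
```

```text
time: 5.15
ee_pos: [576.3, 10.0, 25.3]
ee_rot: [3.141, 0.009, -0.22]
ft_force: [-16.8, 3.2, 12.5]
finger_gap: 60.2
gripper_force: 8.4
t 5.15 plate [[ 42.4 -16. ]] z 25.3 rot rel [ 3.141  0.009 -0.   ] F [-16.8   3.2  12.5] gap 60.19523762467148
```

```bash

python3 -m crank '[{"offset":[0.02,0,0],"dr":[0,0,0]},{"offset":[0,0,0],"dr":[0,0,0]},{"offset":[0,0,0],"dr":[0,0,0]},{"offset":[-0.1,0,0],"dr":[0,0,0]},{"offset":[-0.2,0,0],"dr":[0,0,0]},{"offset":[0,0,-0.5],"dr":[0,0,0]},{"offset":[0,0,-0.5],"dr":[0,0,0]},{"offset":[0,0.5,0],"dr":[0,0,0]}]' -1
python3 -c "from h import *;where()"
python3 -m crank '[{"offset":[0,0.5,0],"dr":[0,0,0]},{"offset":[0.2,0.5,0],"dr":[0,0,0]},{"offset":[0.4,0.2,0],"dr":[0,0,0]},{"offset":[0,0,0],"dr":[0,0,0]}]'
python3 - <<'E'
from h import *
where(); a=env.capture("top")[180:325,230:405]; cv2.imwrite("pics/tope.png",cv2.resize(a,None,fx=4,fy=4,interpolation=cv2.INTER_CUBIC))
E
```

```text
time: 6.15
ee_pos: [547.2, -32.9, 132.2]
ee_rot: [-3.14, -0.014, -0.216]
ft_force: [0.3, -0.4, -0.5]
finger_gap: 0.8
gripper_force: 0.0
t 6.15 plate [[ 23.4 -64.2]] z 132.2 rot rel [-3.14  -0.014  0.005] F [ 0.3 -0.4 -0.5] gap 0.7849543830159581
time: 6.65
ee_pos: [576.4, -166.8, 126.4]
ee_rot: [3.141, -0.004, -0.223]
ft_force: [-0.1, 0.2, 0.4]
finger_gap: 0.8
gripper_force: 0.0
t 6.65 plate [[  81.1 -188.5]] z 126.4 rot rel [ 3.141e+00 -4.000e-03 -3.000e-03] F [-0.1  0.2  0.4] gap 0.8128235431365838
```

View pics/tope.png

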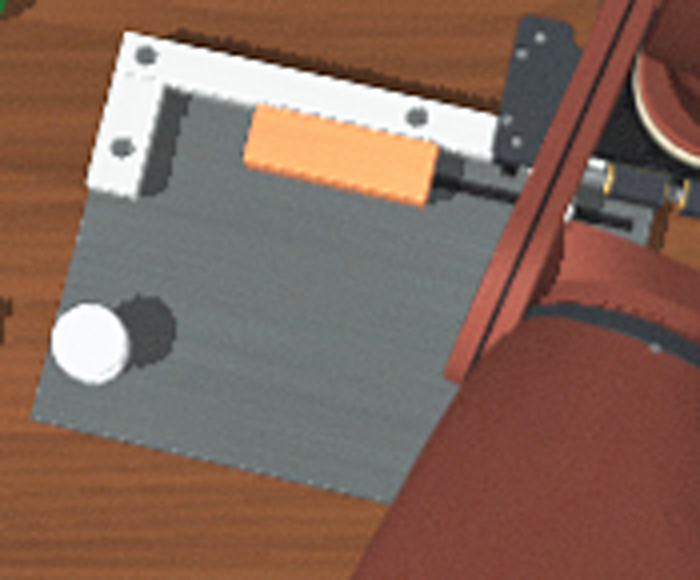

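The bar lies flush along the fence, with corners at (258,103), (439,144), (428,207) and (244,164). Its right end is well clear of the keeper. Next I lower behind the post and push the keeper.

```bash

python3 -m crank '[{"offset":[-0.04,0,0.3],"dr":[0,0,0]},{"offset":[-0.05,0,0.3],"dr":[0,0,0]},{"offset":[0,0,0.2],"dr":[0,0,0]},{"offset":[0,0,0.02],"dr":[0,0,0]},{"offset":[0,0,0],"dr":[0,0,0]}]'
python3 -c "from h import *;where()"
python3 -m crank '[{"offset":[0,-0.1,0],"dr":[0,0,0]},{"offset":[0,-0.1,0],"dr":[0,0,0]},{"offset":[0,-0.1,0],"dr":[0,0,0]},{"offset":[0,-0.1,0],"dr":[0,0,0]},{"offset":[0,0,0],"dr":[0,0,0]}]'
python3 -c "from h import *;where()"
```

```text
time: 7.32
ee_pos: [565.9, -162.0, 44.5]
ee_rot: [3.141, -0.001, -0.22]
ft_force: [-0.2, 0.5, 0.7]
finger_gap: 0.7
gripper_force: 0.0
t 7.325 plate [[  69.8 -186.1]] z 44.5 rot rel [ 3.141e+00 -1.000e-03  0.000e+00] F [-0.2  0.5  0.7] gap 0.71221149170063
time: 7.95
ee_pos: [574.0, -122.0, 43.6]
ee_rot: [-3.141, -0.0, -0.219]
ft_force: [0.0, 0.4, -0.4]
finger_gap: 0.3
gripper_force: 0.0
t 7.95 plate [[  69.1 -145.3]] z 43.6 rot rel [-3.141e+00 -0.000e+00  1.000e-03] F [ 0.   0.4 -0.4] gap 0.2632672607927883
```

```bash

python3 -m crank '[{"offset":[0,-0.08,0],"dr":[0,0,0]},{"offset":[0,-0.08,0],"dr":[0,0,0]},{"offset":[0,-0.08,0],"dr":[0,0,0]},{"offset":[0,-0.08,0],"dr":[0,0,0]}]'
python3 - <<'E'
from h import *
where(); s=env.observe();cv2.imwrite("pics/sc1.png",cv2.resize(env.capture("scene")[200:310,230:400],None,fx=4,fy=4,interpolation=cv2.INTER_CUBIC))
E
```

```text
time: 8.45
ee_pos: [581.0, -91.2, 43.6]
ee_rot: [3.142, -0.0, -0.22]
ft_force: [0.4, -2.1, -0.3]
finger_gap: 0.1
gripper_force: 1.0
t 8.45 plate [[  69.1 -113.8]] z 43.6 rot rel [ 3.142 -0.    -0.   ] F [ 0.4 -2.1 -0.3] gap 0.12316417222052607
```

View pics/sc1.png

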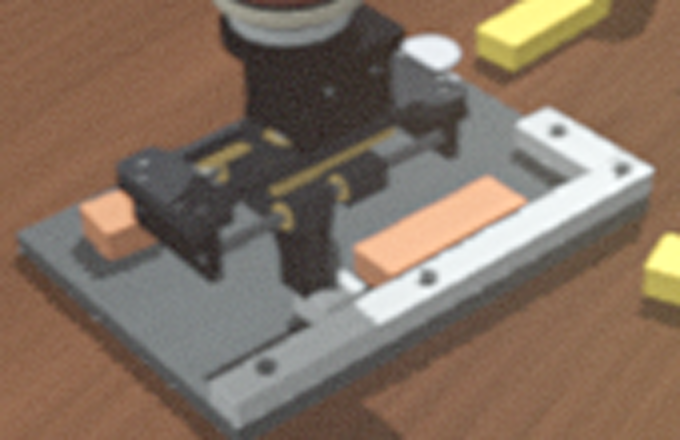

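The keeper is moving ahead of the fingers at about 2 N and its block, near (320,290), is close to the bar's end. I'll keep pushing slowly.

```bash

python3 -m crank '[{"offset":[0,-0.06,0],"dr":[0,0,0]},{"offset":[0,-0.06,0],"dr":[0,0,0]},{"offset":[0,-0.06,0],"dr":[0,0,0]},{"offset":[0,-0.06,0],"dr":[0,0,0]},{"offset":[0,-0.06,0],"dr":[0,0,0]},{"offset":[0,-0.06,0],"dr":[0,0,0]},{"offset":[0,-0.06,0],"dr":[0,0,0]},{"offset":[0,-0.06,0],"dr":[0,0,0]}]'
python3 -c "from h import *;where()"
python3 -m crank '[{"offset":[0,-0.04,0],"dr":[0,0,0]},{"offset":[0,-0.03,0],"dr":[0,0,0]},{"offset":[0,-0.03,0],"dr":[0,0,0]},{"offset":[0,-0.02,0],"dr":[0,0,0]}]'
python3 -c "from h import *;where()"
```

```text
time: 9.5
ee_pos: [591.3, -46.1, 43.6]
ee_rot: [3.139, -0.0, -0.22]
ft_force: [0.6, -8.4, -0.8]
finger_gap: 0.7
gripper_force: 3.7
t 9.5 plate [[ 69.3 -67.4]] z 43.6 rot rel [ 3.139 -0.    -0.   ] F [ 0.6 -8.4 -0.8] gap 0.7189070749712724
time: 10.0
ee_pos: [593.9, -34.4, 43.6]
ee_rot: [3.139, -0.0, -0.22]
ft_force: [-0.5, -8.1, -0.9]
finger_gap: 0.6
gripper_force: 3.7
t 10.0 plate [[ 69.3 -55.5]] z 43.6 rot rel [ 3.139 -0.    -0.   ] F [-0.5 -8.1 -0.9] gap 0.551858532782251
```

```bash

for i in 1 2; do python3 -m crank '[{"offset":[0,-0.03,0],"dr":[0,0,0]},{"offset":[0,-0.03,0],"dr":[0,0,0]},{"offset":[0,0,0],"dr":[0,0,0]}]' >/dev/null
python3 -c "from h import *;where()"; done
```

```text
t 10.375 plate [[ 69.3 -49.1]] z 43.6 rot rel [ 3.14e+00 -1.00e-03 -0.00e+00] F [ 0.1 -5.8 -1.1] gap 0.3475589380254304
t 10.75 plate [[ 69.3 -43.2]] z 43.6 rot rel [ 3.14e+00 -1.00e-03 -0.00e+00] F [ 0.5 -5.7 -0. ] gap 0.2962650069029749
```

```bash
python3 -m crank '[{"offset":[0,-0.02,0],"dr":[0,0,0]},{"offset":[0,-0.01,0],"dr":[0,0,0]},{"offset":[0,0,0],"dr":[0,0,0]}]' >/dev/null
python3 -c "from h import *;where()"
python3 -m crank '[{"offset":[0,-0.02,0],"dr":[0,0,0]},{"offset":[0,-0.01,0],"dr":[0,0,0]},{"offset":[0,0,0],"dr":[0,0,0]}]' >/dev/null
python3 -c "from h import *;where()"
```

```text
t 11.125 plate [[ 69.4 -40.4]] z 43.6 rot rel [ 3.14e+00 -1.00e-03 -0.00e+00] F [ 0.7 -7.4 -0.1] gap 0.7410595642216358
t 11.5 plate [[ 69.4 -38.8]] z 43.6 rot rel [ 3.138 -0.    -0.   ] F [ -1.1 -12.   -0. ] gap 0.31417728533965456
```

```bash
python3 -m crank '[{"offset":[0,-0.02,0],"dr":[0,0,0]},{"offset":[0,-0.02,0],"dr":[0,0,0]},{"offset":[0,0,0],"dr":[0,0,0]},{"offset":[0,0,0],"dr":[0,0,0]}]' >/dev/null
python3 -c "from h import *;where()"
```

```text
t 12.0 plate [[ 69.4 -38.6]] z 43.7 rot rel [ 3.132  0.    -0.   ] F [ -5.5 -24.5   2.8] gap 0.32287016777536653
```

The keeper has stopped firm at about 25 N. I'll back off and look.

```bash
python3 -m crank '[{"offset":[0,0.1,0],"dr":[0,0,0]},{"offset":[0,0.3,0],"dr":[0,0,0]},{"offset":[0,0,-0.5],"dr":[0,0,0]},{"offset":[0,0.3,-0.5],"dr":[0,0,0]},{"offset":[0,0.5,-0.3],"dr":[0,0,0]},{"offset":[0,0.5,0],"dr":[0,0,0]},{"offset":[0,0.5,0],"dr":[0,0,0]},{"offset":[0,0.5,0],"dr":[0,0,0]}]' >/dev/null
python3 -m crank '[{"offset":[0,0.5,0],"dr":[0,0,0]},{"offset":[0,0,0],"dr":[0,0,0]}]' >/dev/null
python3 - <<'E'
from h import *
where(); a=env.capture("top")[180:325,230:405]; cv2.imwrite("pics/topf.png",cv2.resize(a,None,fx=4,fy=4,interpolation=cv2.INTER_CUBIC))
j=np.load("jig.npy"); P=np.array([(90,100,37),(90,-10,37),(54,-10,37),(54,100,37),(72,-25,67)])
print("expected crop px",((proj("top",W(j,P))-[230-.375,180-.375])*4).round().tolist())
E
```

```text
t 13.25 plate [[  68.7 -354.9]] z 173.3 rot rel [-3.141 -0.    -0.004] F [-0.4  0.3  0.1] gap 0.5401446425614264
expected crop px [[163.0, 80.0], [344.0, 120.0], [331.0, 179.0], [148.0, 138.0], [362.0, 144.0]]
```

View pics/topf.png

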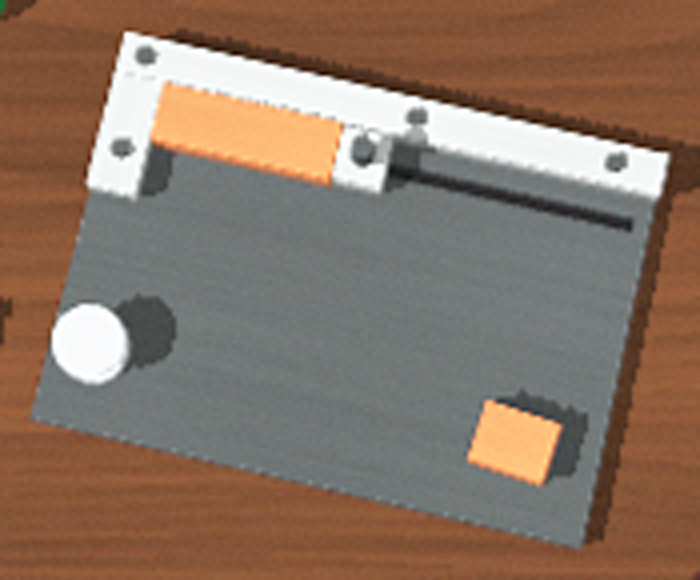

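The bar's corners are at (165,83), (344,122), (332,186) and (150,147), within about 1 mm of flush. It touches the end stop and the keeper with no gap, and the spool and offcut haven't moved. Handing in.

```bash
python3 -c "from bench import env;print(env.hand_in())"
```

```text
the job is handed in; nothing more can be done
None
```

The job is handed in, though no verdict came back: the last picture shows the copper bar flush along the fence (within about 1 mm) and held with no visible gap between the end stop and keeper, with the spool and offcut unmoved and 13 of the 54 s used.

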